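Open the coded specimen box and hold its lid up

ROBOT

A 7-joint arm with a two-finger parallel gripper is mounted at the origin on a cart in front of the work surface, level with it; the furniture and walls round the work are solid. World frame = base frame: x ahead of the robot, y to its left, z up, the work surface at z = 0. Lengths are in m, angles in degrees, forces in N, time in s.
With the tool pointing down it reaches from about 0.4 to 0.875 m from the base axis. Payload 6.5 kg.
Tool frame: the origin (TCP) lies midway between the tips of the shut fingers; the grasp point (between the pads) lies arm.pinch_z behind it (arm.pinch_z is the distance from the TCP to the grasp point, in m); z points along the fingers, y is the line along which they close (so a half turn about z gives the same grasp; the last joint's range is limited). The gripper opens to 85 mm and grips with 20 to 120 N. Pads are 22 mm wide; open, the fingers measure 114 mm over their backs; the gripper's body (76 mm by 85 mm) begins 54 mm behind the grasp point. The pads swing forward as they close: fully open they stand 13 mm farther back than shut.
Start: joints at [-3.793, 30.733, -0.252, 88.115, 0.149, 61.152, -4.079], TCP at [0.65, 0, 0.231] pointing down, gripper open.
Joint ranges: [-154.64, 154.64], [-21.42, 123.67], [-72.66, 72.17], [13.99, 137.28], [-74.86, 254.86], [10.95, 109.41], [-158.01, 158.01]. Speed limits (degrees/s): [136.94, 136.94, 180, 180, 180, 180, 180].

INTERFACE

Orientations are given as [roll, pitch, yaw] about the fixed x, y, z axes, in that order (R = Rz(yaw) Ry(pitch) Rx(roll)).
In Python, from station import status, vision, job, arm gives the robot as it stands.
- The arm moves only by the tool arm_command, never from a script. Its argument "rows" is a list that holds one entry, the list of rows, each a list of 7 numbers: the shift along the tool's x, y, z in m, then the turn, a rotation vector about the tool's x, y, z in degrees, then the closure, from 0 (fully open) to 1 (shut). A call has 1 to 20 rows; each row shifts and turns the commanded pose from where the row before left it, along the tool's axes as they then stand; what a row does not reach is not made up. A row lasts 1/8 s, in which the tool goes at most 62.5 mm and 10.7 degrees, less where a joint would pass 70% of its speed; a pose out of reach is approached as far as the arm can. A call with a gripper value outside its range is refused whole. The fingers move at their own pace and stop on an object; the grip force is fixed at half the most. Time passes only in rows, so rows that do not move let the fingers close. It gives the time, the measured TCP pose, the force, the opening and the grip force at its end, in the units of the state.
- status.get_state(): the state, without advancing time (a new reading comes with each control period).
- vision.get_image(name): name is "scene" or "side" or "wrist"; returns the picture (384x512x3 uint8, red, green, blue); there is no depth.
- vision.camera_info(name): a dict with "mtx" (3x3 intrinsics, pixels), "rvec" (rotation vector, rad) and "tvec" (3), from world to camera coordinates, as OpenCV has them. Camera axes: x right, y down, z forward; pixel columns grow to the right and rows downward; lengths in m; the calibration is good to about 2 mm. A picture is of the moment at which its call begins: read the wrist's pose just before it. camera_info takes no time and is no camera call; for the wrist camera it gives the pose at the moment of the call.
- job.finish_job(): hands the job in; it is judged then, once.
The state is a dict: "time_s": time; "joint_positions": joint angles; "dq": joint speeds; "joint_torque": joint torques, N m; "ee_pos": TCP position; "tool_rot": TCP orientation; "contact_force": force on the tool from outside, world axes, zero at the start; "torque": the same for the moment, N m; "width": finger opening in m; "gripper_force": force on a finger pad.
Only numpy, scipy, OpenCV 4.12 (cv2) and the standard library are available. Lean on these libraries where they do the work, as an engineer would, in place of code of your own. Each camera call takes 0.05 s, during which the arm holds its last target. There are 200 camera calls.

TASK

Enter the opening code on the specimen box by pressing its keys fully down one at a time: left, then right, then middle. Then try the lid by tugging up on its pull bar, before the catch is touched: if it lifts, fine; if it stops after a few millimetres the catch has caught, so slide the catch fully to the right, away from the keys. Raise the lid by the pull bar to 45 degrees or more and finish while holding it there by the bar, still and without letting go; leave the other things on the desk where they are.

Things in the scene. Friction and masses are not known exactly. Their poses are not given: they have to be found in the camera images.
- coded_box: White box fixed to the desk, 240 mm deep (x), 260 wide (y), 90 high with the lid shut. Origin: centre of its underside. Axes: x from its front (facing the robot) to its rear, y to its left, z up; turned by up to 0.3 rad. The front 100 mm is a flat deck 60 mm above the desk; on it, in a row 92 mm in front of the origin, three keys (left) and the catch (right). Behind it is the chamber with the lid.
- key_left_top (a point): Centre of the top of the left key (most +y of the box): upright round grey push key, 22 mm across, top 12 mm above the deck. Sprung, 6 mm travel straight down, about 5 N to push fully down. The keys are 42 mm apart.
- key_middle_top (a point): Centre of the top of the middle key, same make.
- key_right_top (a point): Centre of the top of the right key (nearest the middle of the box), same make.
- key_left (a joint): How far the left key is down, m: 0 up, 0.006 fully down; at 0.0045 or more it counts as pressed. It springs back.
- key_middle (a joint): The same for the middle key.
- key_right (a joint): The same for the right key.
- catch_fin (a point): Middle of the upright steel fin of the slide catch at the right end of the deck: 20 mm along the box's x, 10 mm along y, from 4 to 24 mm above the deck; this point is 14 mm above the deck.
- catch (a joint): Slide of the catch, m: 0 as found, 0.020 fully to the right (box's -y). It stays where left; about 2.5 N of friction. It carries a hidden pawl that may or may not hold the lid at the start: the worn catch does not always take, and only tugging the lid tells. At 0.020 the lid is always free.
- lid_pull: Pull bar of the lid: level steel bar 10 mm thick along the box's y, 70 mm clear between the two arms that join it to the lid's front edge 40 mm behind. Origin: middle of the bar; axes as the box's while shut. Shut, the bar is 98 mm above the desk (38 above the deck), 60 mm in front of the box's origin, 178 mm in front of the hinge line and 21 mm above it.
- lid_hinge (a point): Middle of the lid's hinge line, which runs along the box's y at the rear edge, 118 mm behind the box's origin and 77 mm above the desk.
- lid (a joint): Opening angle of the lid, rad: 0 shut, grows as the front rises, stop at 1.3. Lid and bar weigh about 0.4 to 0.75 kg, so about 2 to 4 N at the bar lifts a free lid; it falls shut when let go from any angle. With the catch taken it has about 0.04 rad of play (7 mm at the bar) and then stops hard.
- beaker: Bystander: small glass beaker, 45 mm across, 57 mm high, standing beside the box; origin at its underside.
- canister: Bystander: black round canister, 43 mm across, 61 mm high, beside the box; origin at its underside.
- tape: Bystander: roll of tape lying flat, 90 mm across, 18 mm high, beside the box; origin at its underside.
- marker: Bystander: felt marker, 126 mm long, 12 mm thick, lying in front of the box; origin at its underside.
- oil: Bystander: small bottle, 29 mm across, 62 mm high, beside the box; origin at its underside.

How it is judged:
By the outcome, as a careful person would: the job done as asked, in the order asked, and still so for the second after the job is handed in, while the arm keeps its last pose, push and grip.
It also fails if it takes over 64 s, if anything falls off the work surface, if the arm or the gripper's body presses on something with over 40 N, if the wrist force passes 120 N, or if a joint passes its speed limit or range.

## Working session

There is one attempt and no reset: what is moved stays moved. The work goes in short steps, Python scripts to look and compute and a tool call to move; the robot and the scene stay as the last step left them, time stands still between calls to the robot, and variables do not carry over. Pictures are saved under pics/ and viewed, at most 10 in all, crops included, and the job is handed in when it is done.

Besides the shell and the picture viewer there is one more tool, called after "Emit:" as name([rows], argument=value, ...), one row to a line, values as JSON. arm_command: Moves the arm, as the interface text tells. Its arguments: {"type":"object","properties":{"rows":{"type":"array","items":{"type":"array","items":{"type":"array","items":{"type":"number"}}}}},"required":["rows"]}

```bash
mkdir -p pics; ls
python3 - <<'E'
from station import status, vision, job, arm
import cv2,numpy as np
print(status.get_state()); print([a for a in dir(arm) if a[0]!='_'], arm.pinch_z)
for n in("scene","side","wrist"):
    im=vision.get_image(n); cv2.imwrite(f"pics/{n}0.png",im[:,:,::-1])
    c=vision.camera_info(n); R=cv2.Rodrigues(np.array(c["rvec"]))[0]; print(n,np.array(c["mtx"]).round(1).tolist(),(-R.T@np.array(c["tvec"]).ravel()).round(3),R[2].round(2))
E
```

```text
pics
{'time_s': 0.0, 'joint_positions': array([-3.79314171, 30.77957045, -0.25365112, 88.17272271,  0.14725495,
       61.15349964, -4.07863471]), 'dq': array([ 0.10316599, -0.02513772, -0.03390568,  0.03148151,  0.10487093,
        0.03245844, -0.00335637]), 'joint_torque': array([-4.51575825e-04, -5.83398092e+01,  1.04865700e+00, -2.59097242e+01,
        1.23920938e-02,  9.44124302e-03, -7.87308863e-06]), 'ee_pos': array([ 6.49334448e-01, -1.72891727e-05,  2.30375990e-01]), 'tool_rot': array([-1.79894735e+02,  6.55323762e-03,  9.00037194e+01]), 'contact_force': array([-1.03344005, -0.02127909,  0.18174214]), 'torque': array([-0.0050789 , -0.03980778, -0.01185112]), 'gripper_force': 0.0, 'width': 0.08524236146820255}
['Unreachable', 'pinch_z'] 0.0187
scene [[485.7, 0.0, 246.5], [0.0, 485.7, 184.2], [0.0, 0.0, 1.0]] [0.085 0.535 0.99 ] [ 0.39 -0.5  -0.77]
side [[407.5, 0.0, 255.0], [0.0, 407.5, 192.2], [0.0, 0.0, 1.0]] [ 0.31  -0.913  0.658] [ 0.23  0.83 -0.51]
wrist [[289.4, 0.0, 257.1], [0.0, 289.4, 192.4], [0.0, 0.0, 1.0]] [0.649 0.068 0.373] [-0.   -0.28 -0.96]
```

View pics/scene0.png

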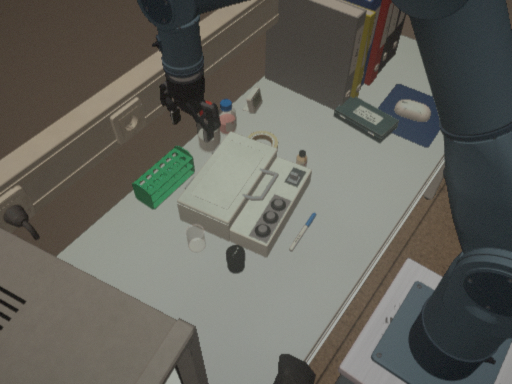

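View pics/wrist0.png

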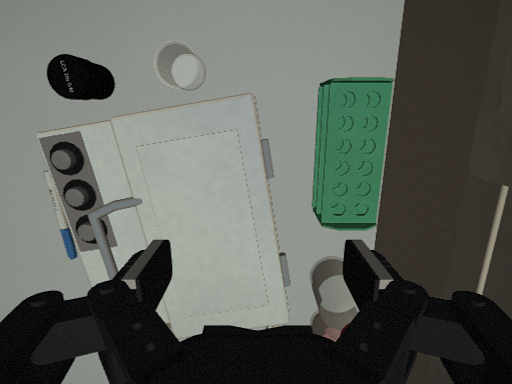

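View pics/side0.png

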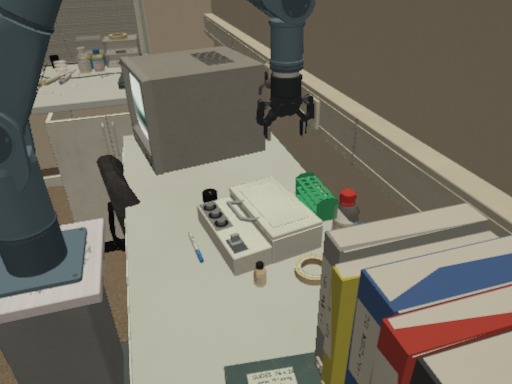

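```bash
cat > h.py <<'E'
from station import status, vision, job, arm
import cv2,numpy as np,pickle
from scipy.optimize import least_squares
def proj(P,c): return cv2.projectPoints(np.asarray(P,float).reshape(-1,1,3),np.array(c["rvec"]),np.array(c["tvec"]),np.array(c["mtx"]),None)[0].reshape(-1,2)
def w(p,B):  # p=(x,y,yaw), box->world
    c,s=np.cos(p[2]),np.sin(p[2]); B=np.atleast_2d(B); return np.c_[p[0]+c*B[:,0]-s*B[:,1],p[1]+s*B[:,0]+c*B[:,1],B[:,2]]
def pts(yk): return np.array([[.12,.13,.09],[-.12,.13,.06],[.12,-.13,.09],[-.092,yk,.072],[-.092,yk-.042,.072],[-.092,yk-.084,.072],[-.06,.035,.098],[-.06,-.035,.098],[-.12,-.13,.06]])
E
python3 - <<'E'
from h import *
c=vision.camera_info("wrist")
idx=[0,1,2,3,4]; uv=np.array([[253,94],[38,133],[288,320],[65,156],[76,193]])
f=lambda p:(proj(w(p,pts(p[3])),c)[idx]-uv).ravel()
r=least_squares(f,[.6,0,0,.1]); print(r.x,r.fun.round(1))
np.save("p.npy",r.x)
for n,(x0,y0,x1,y1,s) in dict(scene=(170,120,330,260,5),side=(180,170,330,280,5),wrist=(20,90,180,240,5)).items():
    im=cv2.imread(f"pics/{n}0.png")[y0:y1,x0:x1]; s=4 if n=="wrist" else 5
    im=cv2.resize(im,None,fx=s,fy=s,interpolation=cv2.INTER_CUBIC)[:600,:800]
    q=proj(w(r.x,pts(r.x[3])),vision.camera_info(n)); print(n,q.round(1).tolist())
    for u,v in q: cv2.drawMarker(im,(int((u-x0+.5)*s),int((v-y0+.5)*s)),(0,0,255),cv2.MARKER_CROSS,14,1)
    cv2.imwrite(f"pics/{n}z.png",im)
E
```

```text
[ 0.55158659 -0.06407124  0.15837928  0.10082902] [ 4.4 -1.4 -3.9 -1.3  4.3  4.3 -3.6  0.4 -1.4  1.4]
scene [[174.7, 197.7], [265.7, 245.0], [228.9, 129.0], [260.6, 227.6], [268.8, 214.4], [276.6, 201.7], [261.3, 195.3], [274.4, 175.1], [311.5, 168.0]]
side [[273.8, 174.9], [196.7, 203.9], [323.8, 219.8], [209.6, 202.8], [215.1, 210.3], [220.9, 218.3], [229.2, 203.2], [240.2, 216.8], [233.5, 258.7]]
wrist [[257.4, 92.6], [34.1, 131.7], [292.3, 324.3], [61.4, 156.4], [74.6, 194.4], [86.9, 229.8], [97.1, 219.2], [117.0, 278.9], [107.2, 332.0]]
```

View pics/scenez.png

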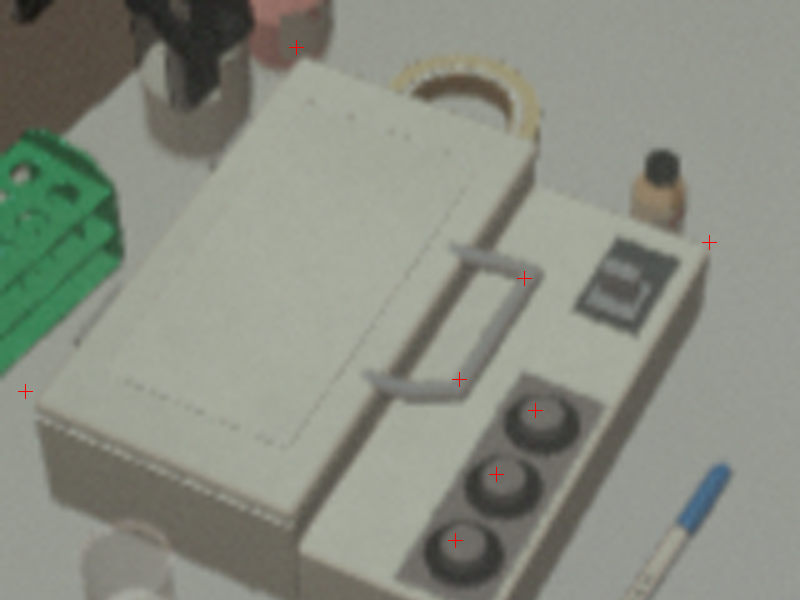

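View pics/sidez.png

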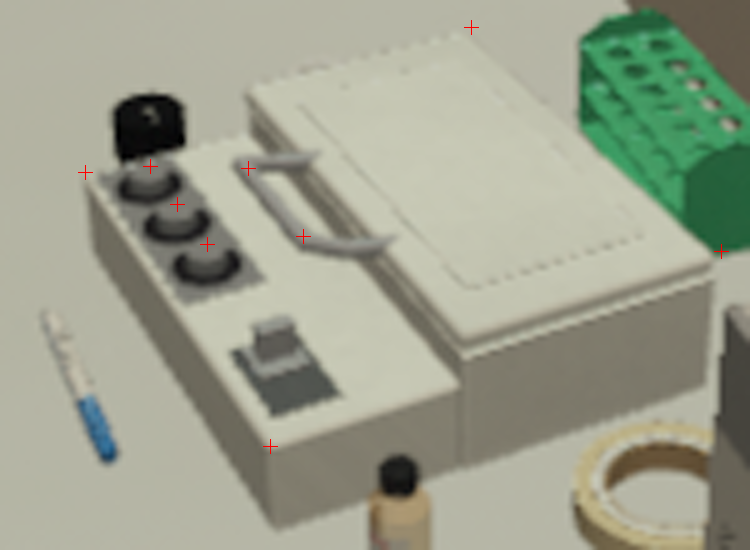

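```bash
cat > fit.py <<'E'
from h import *
O=dict(
 scene=[((465,541),'kl'),((505,476),'km'),((543,410),'kr'),((708,250),'fr'),((497,333),'bar'),((622,268),'fin'),((38,408),'rl'),((298,62),'rr')],
 side=[((150,180),'kl'),((177,221),'km'),((207,261),'kr'),((270,447),'fr'),((87,176),'fl'),((272,203),'bar'),((273,326),'fin'),((465,35),'rl'),((713,262),'rr')])
off=dict(scene=(170,120),side=(180,170))
L=[(n,np.array(u)/5+off[n]-.5,k) for n in O for u,k in O[n]]
L+=[("wrist",np.array(u),k) for u,k in [((253,94),'rl'),((38,133),'fl'),((288,320),'rr'),((65,156),'kl'),((76,193),'km')]]
C={n:vision.camera_info(n) for n in("scene","side","wrist")}
def model(p):
    yk,yc,xr,yr=p[3:7]
    return dict(kl=[-.092,yk,.072],km=[-.092,yk-.042,.072],kr=[-.092,yk-.084,.072],fr=[-.12,-.13,.06],fl=[-.12,.13,.06],bar=[-.06,0,.1],fin=[-.092,yc,.084],rl=[xr,yr,.09],rr=[xr,-yr,.09])
E
python3 - <<'E'
from fit import *
def f(p):
    m=model(p); return np.ravel([(proj(w(p,m[k]),C[n])[0]-u) for n,u,k in L])
r=least_squares(f,[.55,-.06,.16,.1,-.09,.12,.13],loss='soft_l1')
print(r.x.round(4))
for (n,u,k),e in zip(L,f(r.x).reshape(-1,2)): print(n,k,e.round(1),end='; ')
np.save("p.npy",r.x); m=model(r.x); print()
for k in('kl','km','kr','fin','bar'): print(k,w(r.x,m[k]).round(4))
E
```

```text
[ 0.5512 -0.0629  0.1614  0.0994 -0.076   0.1158  0.1274]
scene kl [-1.6 -0.2]; scene km [-1.5 -0.4]; scene kr [-1.3  0.1]; scene fr [ 0.2 -1.4]; scene bar [-1.  -1.3]; scene fin [-0.9 -0.7]; scene rl [-0.5 -3. ]; scene rr [ 0.3 -1.4]; side kl [-0.  -2.6]; side km [ 0.1 -3.3]; side kr [ 0.  -3.2]; side fr [-0.  -0.4]; side fl [-0.5 -0.8]; side bar [ 0.4 -1.1]; side fin [ 0.8 -0.9]; side rl [ 0.1 -1. ]; side rr [-0.6 -2.5]; wrist rl [-0.5  0.6]; wrist fl [-4.7 -2. ]; wrist rr [0.5 1.8]; wrist kl [-3.9  0.9]; wrist km [-1.5  1.9]; 
kl [[0.4444 0.0204 0.072 ]]
km [[ 0.4512 -0.021   0.072 ]]
kr [[ 0.458  -0.0625  0.072 ]]
fin [[ 0.4727 -0.1528  0.084 ]]
bar [[ 0.492  -0.0726  0.1   ]]
```

Emit:
arm_command([
  [[0, 0, 0, 0, 0, -9.2, 1], [-0.0108, -0.0249, 0.009, 0, 0, 0, 1], [-0.0108, -0.0249, 0.009, 0, 0, 0, 1], [-0.0108, -0.0249, 0.009, 0, 0, 0, 1], [-0.0108, -0.0249, 0.009, 0, 0, 0, 1], [-0.0108, -0.0249, 0.009, 0, 0, 0, 1], [-0.0108, -0.0249, 0.009, 0, 0, 0, 1], [-0.0108, -0.0249, 0.009, 0, 0, 0, 1], [-0.0108, -0.0249, 0.009, 0, 0, 0, 1], [0, 0, 0, 0, 0, 0, 1], [0, 0, 0, 0, 0, 0, 1]],
])

```text
time_s: 1.52
ee_pos: [0.468, -0.1168, 0.1595]
tool_rot: [179.9, 0.0, 99.2]
contact_force: [0.3, 0.9, 0.7]
width: -0.0002
gripper_force: 0.0
```

Run:
```python
from fit import *
s=status.get_state(); print(s['ee_pos'],s['tool_rot'],s['contact_force'],s['width'])
c=vision.camera_info("wrist"); im=vision.get_image("wrist"); pickle.dump(c,open("c1.pkl","wb"))
p=np.load("p.npy"); m=model(p); im=cv2.resize(im[:,:,::-1],(768,576),interpolation=cv2.INTER_CUBIC)
cv2.imwrite("pics/w1raw.png",im)
for k,v in m.items():
    q=proj(w(p,v),c)[0]; print(k,q.round(1)); cv2.drawMarker(im,tuple(int(a) for a in (q+.5)*1.5),(0,0,255),cv2.MARKER_CROSS,12,1)
cv2.imwrite("pics/w1.png",im)
```

```text
[ 0.46795259 -0.11678801  0.15954314] [1.79943854e+02 1.00850544e-03 9.92208398e+01] [0.2629729  0.93862009 0.67888923] -0.0001723404120107547
kl [255.8   3.5]
km [255.8  68.6]
kr [255.9 127. ]
fr [226.8 282.2]
fl [216.1 -39.9]
bar [301.7 152. ]
fin [256.  241.6]
rl [595.8 -58.9]
rr [499.4 299.4]
```

View pics/w1.png

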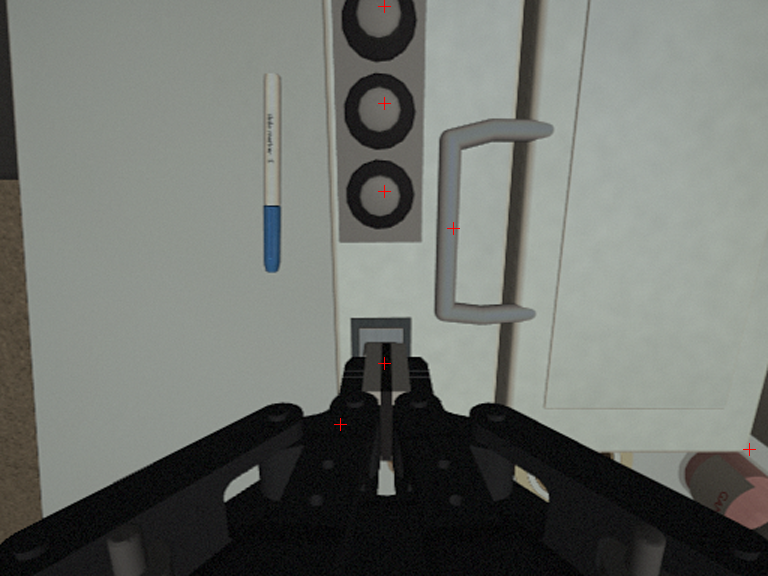

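Emit:
arm_command([
  [[0.034, -0.0015, 0, 0, 0, 0, 1], [0.034, -0.0015, 0, 0, 0, 0, 1], [0.034, -0.0015, 0, 0, 0, 0, 1], [0.034, -0.0015, 0, 0, 0, 0, 1], [0, 0, 0.025, 0, 0, 0, 1], [0, 0, 0.025, 0, 0, 0, 1], [0, 0, 0.025, 0, 0, 0, 1], [0, 0, 0.006, 0, 0, 0, 1], [0, 0, 0.005, 0, 0, 0, 1], [0, 0, 0.004, 0, 0, 0, 1], [0, 0, 0.003, 0, 0, 0, 1], [0, 0, 0.0015, 0, 0, 0, 1], [0, 0, 0, 0, 0, 0, 1], [0, 0, 0, 0, 0, 0, 1]],
])

```text
time_s: 3.32
ee_pos: [0.4404, 0.0165, 0.0659]
tool_rot: [179.9, -0.0, 99.2]
contact_force: [-2.9, 1.3, 13.7]
width: 0.0001
gripper_force: 7.1
```

Emit:
arm_command([
  [[0, 0, -0.015, 0, 0, 0, 1], [0, 0, -0.015, 0, 0, 0, 1], [-0.028, 0, 0, 0, 0, 0, 1], [-0.028, 0, 0, 0, 0, 0, 1], [-0.027, 0, 0, 0, 0, 0, 1], [0, 0, 0, 0, 0, 0, 1], [0, 0, 0.015, 0, 0, 0, 1], [0, 0, 0.006, 0, 0, 0, 1], [0, 0, 0.004, 0, 0, 0, 1], [0, 0, 0.003, 0, 0, 0, 1], [0, 0, 0.002, 0, 0, 0, 1], [0, 0, 0, 0, 0, 0, 1], [0, 0, 0, 0, 0, 0, 1]],
])

```text
time_s: 4.95
ee_pos: [0.4522, -0.0649, 0.0658]
tool_rot: [-179.9, -0.0, 99.2]
contact_force: [-7.2, 4.3, 21.1]
width: 0.0001
gripper_force: 10.5
```

Emit:
arm_command([
  [[0, 0, -0.015, 0, 0, 0, 1], [0, 0, -0.015, 0, 0, 0, 1], [0.021, -0.001, 0, 0, 0, 0, 1], [0.021, -0.001, 0, 0, 0, 0, 1], [0, 0, 0, 0, 0, 0, 1], [0, 0, 0.015, 0, 0, 0, 1], [0, 0, 0.006, 0, 0, 0, 1], [0, 0, 0.004, 0, 0, 0, 1], [0, 0, 0.003, 0, 0, 0, 1], [0, 0, 0.002, 0, 0, 0, 1], [0, 0, 0, 0, 0, 0, 1], [0, 0, 0, 0, 0, 0, 1]],
])

```text
time_s: 6.45
ee_pos: [0.4437, -0.0255, 0.0658]
tool_rot: [-179.9, 0.0, 99.1]
contact_force: [-6.2, -2.3, 20.5]
width: -0.0003
gripper_force: 10.2
```

Emit:
arm_command([
  [[0, 0, -0.015, 0, 0, 0, 1], [0, 0, -0.03, 0, 0, 0, 0.55], [0, 0, -0.04, 0, 0, 0, 0.55], [-0.022, 0.013, 0, 0, 0, 0, 0.55], [-0.022, 0.013, 0, 0, 0, 0, 0.55], [-0.022, 0.012, 0, 0, 0, 0, 0.55], [0, 0, 0, 0, 0, 0, 0.55], [0, 0, 0, 0, 0, 0, 0.55]],
])

```text
time_s: 7.45
ee_pos: [0.4917, -0.0828, 0.1497]
tool_rot: [-180.0, -0.0, 99.2]
contact_force: [0.1, 0.0, 0.4]
width: 0.0383
gripper_force: 0.0
```

Run:
```python
from fit import *
s=status.get_state(); print(s['ee_pos'],s['contact_force'],s['width'])
c=vision.camera_info("wrist"); im=vision.get_image("wrist")
p=np.load("p.npy"); im=cv2.resize(im[:,:,::-1],(768,576),interpolation=cv2.INTER_CUBIC)
for v in ([-.06,0,.103],[-.06,-.04,.103],[-.06,.04,.103]):
    q=proj(w(p,v),c)[0]; print(q.round(1)); cv2.drawMarker(im,tuple(int(a) for a in (q+.5)*1.5),(0,0,255),cv2.MARKER_CROSS,12,1)
cv2.imwrite("pics/w2.png",im)
```

```text
[ 0.491668  -0.0828414  0.1497354] [0.12838065 0.00127636 0.44277144] 0.03832477752741467
[260.6 198.2]
[260.4 251.1]
[260.8 139. ]
```

View pics/w2.png

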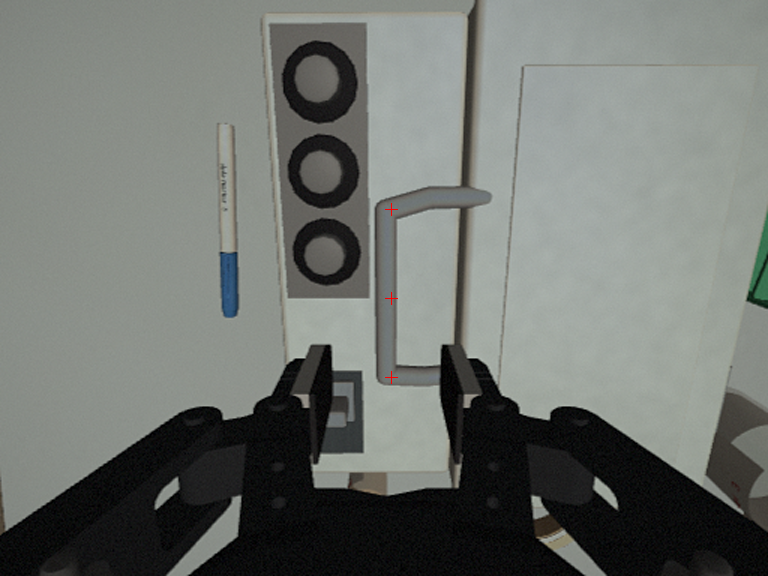

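Emit:
arm_command([
  [[0, 0, 0.02, 0, 0, 0, 0.55], [0, 0, 0.02, 0, 0, 0, 0.55], [0, 0, 0.02, 0, 0, 0, 0.55], [0, 0, 0.0095, 0, 0, 0, 0.55], [0, 0, 0, 0, 0, 0, 0.55], [0, 0, 0, 0, 0, 0, 0.7], [0, 0, 0, 0, 0, 0, 0.85], [0, 0, 0, 0, 0, 0, 1], [0, 0, 0, 0, 0, 0, 1], [0, 0, 0, 0, 0, 0, 1]],
])

```text
time_s: 8.75
ee_pos: [0.4916, -0.0839, 0.0809]
tool_rot: [-180.0, 0.0, 99.2]
contact_force: [-3.9, -0.9, 6.0]
width: 0.0079
gripper_force: 58.6
```

Emit:
arm_command([
  [[0, 0, -0.002, 0, 0, 0, 1], [0, 0, -0.002, 0, 0, 0, 1], [0, 0, -0.002, 0, 0, 0, 1], [0, 0, -0.002, 0, 0, 0, 1], [0, 0, -0.001, 0, 0, 0, 1], [0, 0, 0, 0, 0, 0, 1], [0, 0, 0, 0, 0, 0, 1]],
])

```text
time_s: 9.62
ee_pos: [0.4927, -0.0837, 0.0894]
tool_rot: [179.9, 0.0, 99.2]
contact_force: [3.2, 0.1, -3.0]
width: 0.0076
gripper_force: 58.4
```

Emit:
arm_command([
  [[0, 0, -0.001, 0, 0, 0, 1], [0, 0, -0.001, 0, 0, 0, 1], [0, 0, -0.001, 0, 0, 0, 1], [0, 0, 0, 0, 0, 0, 1], [0, 0, 0, 0, 0, 0, 1]],
])

```text
time_s: 10.25
ee_pos: [0.4932, -0.0836, 0.0926]
tool_rot: [179.9, 0.0, 99.2]
contact_force: [5.6, 0.2, -3.9]
width: 0.0077
gripper_force: 58.4
```

Emit:
arm_command([
  [[0, 0.001, -0.002, 0, 0, 0, 1], [0, 0.001, -0.002, 0, 0, 0, 1], [0, 0.0005, -0.002, 0, 0, 0, 1], [0, 0, -0.002, 0, 0, 0, 1], [0, 0, 0, 0, 0, 0, 1], [0, 0, 0, 0, 0, 0, 1]],
])

```text
time_s: 11.0
ee_pos: [0.4947, -0.0834, 0.1003]
tool_rot: [180.0, 0.0, 99.2]
contact_force: [5.0, -1.4, -4.8]
width: 0.0077
gripper_force: 58.4
```

Run:
```python
from fit import *
im=vision.get_image("side")[150:290,150:340,::-1]
cv2.imwrite("pics/s3.png",cv2.resize(im,None,fx=4,fy=4,interpolation=cv2.INTER_CUBIC))
# arc waypoints in tool axes, from the shut pose
H=np.array([.118,.077]); 
for a in range(0,61,5):
    t=np.radians(a); print(a,(np.array([.178-(.178*np.cos(t)-.021*np.sin(t)), .021*np.cos(t)+.178*np.sin(t)-.021])*1000).round(1))
```

```text
0 [0. 0.]
5 [ 2.5 15.4]
10 [ 6.4 30.6]
15 [11.5 45.4]
20 [17.9 59.6]
25 [25.6 73.3]
30 [34.3 86.2]
35 [44.2 98.3]
40 [ 55.1 109.5]
45 [ 67.  119.7]
50 [ 79.7 128.9]
55 [ 93.1 136.9]
60 [107.2 143.7]
```

View pics/s3.png

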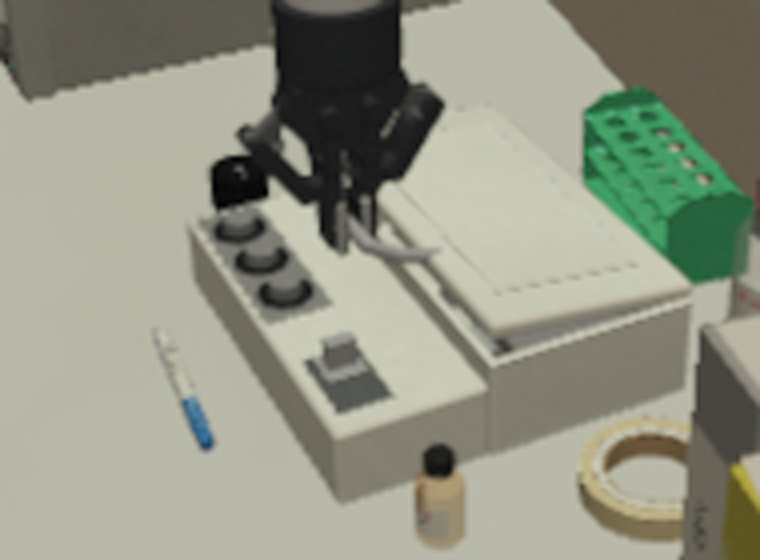

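Emit:
arm_command([
  [[0, 0.002, -0.0056, 0, 0, 0, 1], [0, 0.002, -0.0056, 0, 0, 0, 1], [0, 0.0025, -0.0074, 0, 0, 0, 1], [0, 0.0026, -0.0074, 0, 0, 0, 1], [0, 0.0032, -0.0071, 0, 0, 0, 1], [0, 0.0032, -0.0071, 0, 0, 0, 1], [0, 0.0038, -0.0069, 0, 0, 0, 1], [0, 0.0039, -0.0068, 0, 0, 0, 1], [0, 0.0043, -0.0065, 0, 0, 0, 1], [0, 0.0044, -0.0064, 0, 0, 0, 1], [0, 0, 0, 0, 0, 0, 1], [0, 0, 0, 0, 0, 0, 1]],
])

```text
time_s: 12.55
ee_pos: [0.524, -0.0785, 0.1673]
tool_rot: [-179.7, -0.0, 99.2]
contact_force: [-9.5, -2.2, 5.2]
width: 0.0079
gripper_force: 58.7
```

Emit:
arm_command([
  [[0, 0.005, -0.0061, 0, 0, 0, 1], [0, 0.0049, -0.006, 0, 0, 0, 1], [0, 0.0054, -0.0056, 0, 0, 0, 1], [0, 0.0055, -0.0056, 0, 0, 0, 1], [0, 0, 0, 0, 0, 0, 1], [0, 0, 0, 0, 0, 0, 1]],
])

```text
time_s: 13.3
ee_pos: [0.5434, -0.0753, 0.1907]
tool_rot: [-179.6, -0.0, 99.2]
contact_force: [-12.1, -2.5, 9.0]
width: 0.0076
gripper_force: 59.1
```

Emit:
arm_command([
  [[0, 0.0055, -0.0059, 0, 0, 0, 1], [0, 0.0055, -0.0058, 0, 0, 0, 1], [0, 0.0059, -0.0054, 0, 0, 0, 1], [0, 0.0058, -0.0053, 0, 0, 0, 1], [0, 0.0065, -0.0042, 0, 0, 0, 1], [0, 0.0065, -0.0042, 0, 0, 0, 1], [0, 0, 0, 0, 0, 0, 1], [0, 0, 0, 0, 0, 0, 1], [0, 0, 0, 0, 0, 0, 1]],
])

```text
time_s: 14.42
ee_pos: [0.5818, -0.0691, 0.2212]
tool_rot: [180.0, -0.0, 99.2]
contact_force: [-3.7, -0.3, 1.1]
width: 0.0076
gripper_force: 58.9
```

Run:
```python
from fit import *
s=status.get_state(); print(s['ee_pos'],s['contact_force'],s['width'],s['gripper_force'],s['dq'].round(2))
a=vision.get_image("side")[110:290,170:350,::-1]; b=vision.get_image("scene")[100:260,170:330,::-1]
cv2.imwrite("pics/f.png",np.hstack([cv2.resize(a,(400,400)),cv2.resize(b,(400,400))]))
```

```text
[ 0.58176499 -0.06905237  0.22121672] [-3.72174864 -0.34777367  1.10111787] 0.007624967843050771 58.921582102775574 [-0.07  0.02  0.02 -0.01  0.03 -0.07  0.1 ]
```

View pics/f.png

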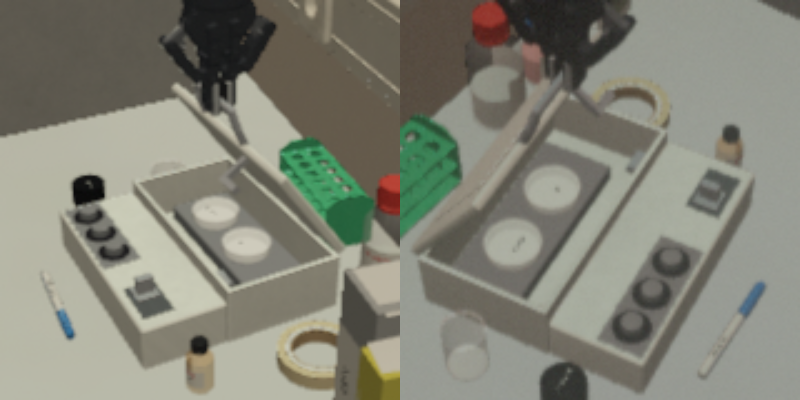

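```bash
python3 -c "
from station import job; print(job.finish_job())"
```

```text
the job is handed in; nothing more can be done
None
```

I pressed the keys fully down in the order left, right, middle. The tug showed the catch had not taken, so I left it alone. I raised the lid by its pull bar to about 55 degrees, estimated from how far the bar rose, and handed the job in at about 14.5 s with the bar still gripped and the arm still.

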